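# Strip the jar clamp for washing

### The job

Strip the jar clamp for washing, strictly from the top down: first free the cap nut from the stud and stand it upright in the steel dish; then slide the slotted spacer off the stud and leave it lying flat in the clamp base's own front tray; last lift the fork arm off the stud and lay it flat, right way up, in the middle of the rubber mat. Do not knock over or shift the beaker, the weighing bottle or the stopper that stand nearby.

Things in the scene. Friction and masses are not known exactly. Their poses are not given: they have to be found in the camera images.
- base: Grey steel base plate of the jar clamp, fixed. Origin on the bench under the stud; z up. Wide part (90 mm in y) x = -185 to 15 mm, neck 34 mm wide to x = 77. Its top, the deck, is 12 mm above the bench. x points roughly to the robot's left. Cheeks 5 mm high on the deck (x -34 to 12, 53 mm apart) and a 4 mm end stop (x -42.5 to -46.5) locate the arm.
- tray_middle (a point): Middle of the base's front tray, on the deck, at the base's x = -113 mm. The tray is the deck from x = -46 to -180 mm, 80 mm wide inside, with curbs 10 mm high on both long sides and at the far (-x) end.
- stud_foot (a point): Where the steel stud, 12 mm thick and upright, rises from the deck (12 mm above the bench).
- stud_top (a point): Top of the stud, 38.5 mm above the bench. The stud ends in a T-head, 24 x 7 mm, 5 mm thick. Which way the T-head points differs each time; it is hidden in the nut. (This point's axes are the base's, not the T-head's.)
- nut: Aluminium cap nut, about 0.12 kg, closed on top: round body 38 mm across, 18 mm high, under a grip bar. Origin at the centre of its underside, z up; at first 26 mm above the bench, on the spacer. Not threaded: a slot in its floor, along the bar, passes over the T-head only when bar and T-head line up within about 10 degrees; else it lifts 1.5 mm and stops.
- nut_bar (a point): Middle of the nut's grip bar: 40 mm long (nut's x), 12 mm wide (y), 22 mm high, top 40 mm above the nut's underside. To line up, the bar must first turn 20 to 90 degrees anticlockwise seen from above, a hidden amount. It turns freely, with no stop or click: pull up gently at successive angles (10 to 12 degrees apart) until it comes.
- spacer: Flat steel C-shaped spacer, about 0.12 kg, 8 mm thick, 40 mm wide (y), x = -56 to 26.5 mm. Origin in its underside on the stud's axis; at first 18 mm above the bench, in the arm's channel. Slot 15 mm wide, open to its +x: it slides off towards -x, into the front tray, and cannot lift over the T-head. Prong ends (x 20.5 to 26.5) stand 12 mm high and hold the nut.
- ear (a point): Middle of the upright ear at the spacer's closed end: 36 mm wide (y), 4 mm thick (spacer x -56 to -52 mm), top 26 mm above the spacer's underside. Between the T-head and the ear lie 40 mm of flat plate, room for closed fingertips to hook behind the ear and drag. Dragged off the arm, the spacer drops 6 mm onto the deck.
- fork: Steel fork arm, about 0.35 kg: a channel 50 mm wide over its flanges, floor 6 mm thick, flange tops 12 mm above its underside, x = -40 to 82 mm, then two tines to x = 112. Origin in its underside at the middle of its 31 mm square hole, which passes over the T-head. It lies on the deck (underside 12 mm above the bench), x along the base's x.
- fork_middle (a point): Middle of the arm, 38 mm from the hole along its x, near its centre of mass, 6 mm above its underside. Here only the narrow neck lies beneath, so the arm can be gripped across its 50 mm width from above.
- mat: Grey rubber mat with dark ribs along its x, fixed, 230 mm (x) by 200 mm (y), 3 mm thick; origin under its centre. To the robot's left or right.
- dish: Shallow round steel dish, fixed, 122 mm across the rim, 18 mm high, 3 mm wall, inner floor 4 mm above the bench, about 106 mm across; origin under its centre. On the side where the mat is not.
- beaker: Upturned clear plastic beaker with side handle, 76 mm across, 105 mm high, loose, beyond the clamp; origin under its centre.
- weighing_bottle: Small glass weighing bottle with lid, 36 mm across, 42 mm high, loose; origin under its centre.
- stopper: Reddish-brown rubber stopper, 32 mm across, 28 mm high, loose, upright; origin under its centre.
Things that resemble listed ones, but are neither listed nor needed, are in the scene too. Of the things like the spacer, leave any that is red or white; of the rest the smaller one is meant.

How it is judged:
By the outcome, as a careful person would: the job done as asked, in the order asked, and still so for the second after the job is handed in, with the robot touching nothing.
It also fails if it takes over 67 s, if anything falls off the work surface, if the arm or the gripper's body presses on something with over 40 N, if the wrist force passes 120 N, or if a joint passes its speed limit or range.

### The arm

A 6-joint arm with a two-finger parallel gripper is mounted at the origin on the work surface. World frame = base frame: x ahead of the robot, y to its left, z up, the work surface at z = 0. Lengths are in m, angles in rad, forces in N, time in s.
With the tool pointing down it reaches from about 0.35 to 0.775 m from the base axis. Payload 5.5 kg.
Tool frame: the origin (TCP) lies between the finger pads; the fingertips stand 19 mm ahead of it and the grasp point (between the pads) is the TCP; z points along the fingers, x is the direction in which the jaws open and shut, and the axes are right-handed (so a half turn about z gives the same grasp; the last joint's range is limited). The gripper opens to 85 mm and grips with 20 to 120 N. Pads are 22 mm wide; open, the fingers measure 114 mm over their backs; the gripper's body (76 mm by 85 mm) begins 54 mm behind the grasp point. The pads swing forward as they close: fully open they stand 13 mm farther back than shut.
Start: joints at [-1.413, 0.313, 0.046, 1.304, 0, 1.431], TCP at [0.169, -0.55, 0.213] pointing down, gripper open.
Joint ranges: [-2.76, 2.76], [-0.86, 1.69], [-1.03, 1.26], [-2.2, 2.34], [-1.47, 1.5], [-3.14, 3.14]. Speed limits (rad/s): [2.57, 2.57, 3.14, 3.14, 3.14, 3.14].

### API

Orientations are given as a unit quaternion [w, x, y, z].
In Python, from workcell import env gives the robot as it stands. The module is installed in compiled form; this text tells all that it offers.
- The arm moves only by the tool carry_out, never from a script. Its argument "steps" is a list of rows, each a list of 7 numbers: the gripper command: -1 is shut, 1 is fully open, values between are in proportion, then the shift along the tool's x, y, z in m, then the turn, a rotation vector about the tool's x, y, z in rad. A call has 1 to 20 rows; each row shifts and turns the commanded pose from where the row before left it, along the tool's axes as they then stand; what a row does not reach is not made up. A row lasts 1/8 s, in which the tool goes at most 62.5 mm and 10.7 degrees, less where a joint would pass 70% of its speed; a pose out of reach is approached as far as the arm can. A call with a gripper value outside its range is refused whole. The fingers move at their own pace and stop on an object; "grip_force" is the grip in N (left out, the last holds). Time passes only in rows, so rows that do not move let the fingers close. It gives the time, the measured TCP pose, the force and the opening at its end, in the units of the state.
- env.get_state(): the state, without advancing time (a new reading comes with each control period).
- env.read_camera(name): name is "scene" or "top"; returns a dict with "color" (480x640x3 uint8, red, green, blue), "K" (3x3 intrinsics, pixels), "R" (3x3) and "t" (3): a world point X has camera coordinates R X + t. Camera axes: x right, y down, z forward; pixel columns grow to the right and rows downward; lengths in m; the calibration is good to about 2 mm. A picture is of the moment at which its call begins. There is no depth.
- env.hand_in(): hands the job in, once; it reports no verdict.
The state is a dict: "clock": time; "joint_pos": joint angles; "qvel": joint speeds; "tau": joint torques, N m; "tcp_pos": TCP position; "orientation": TCP orientation; "wrist_force": force on the tool from outside, world axes, zero at the start; "ft_torque": the same for the moment, N m; "finger_gap": finger opening in m.
Only numpy, scipy, OpenCV 4.12 (cv2) and the standard library are available. Lean on these libraries where they do the work, as an engineer would, in place of code of your own. Each camera call takes 0.05 s, during which the arm holds its last target. There are 200 camera calls.

## Working session

There is one attempt and no reset: what is moved stays moved. The work goes in short steps, Python scripts to look and compute and a tool call to move; the robot and the scene stay as the last step left them, time stands still between calls to the robot, and variables do not carry over. Pictures are saved under pics/ and viewed, about 8 in all and at most 12, crops included, and the job is handed in when it is done.

Besides the shell and the picture viewer there is one more tool, called in YAML: its name, and indented under it one key for each argument. carry_out: Moves the arm, as the interface text tells. Its arguments: {"type":"object","properties":{"steps":{"type":"array","items":{"type":"array","items":{"type":"number"}}},"grip_force":{"type":"number"}},"required":["steps"]}

```bash
mkdir -p pics; cat > h.py <<'E'
import numpy as np,cv2
from workcell import env
def snap(n,f):
    c=env.read_camera(n); cv2.imwrite(f,c['color'][...,::-1]); np.savez(f[:-4]+'.npz',**c); return c
def ray(c,u,v,z):
    K,R,t=[np.array(c[k],float) for k in 'KRt']
    d=R.T@np.linalg.solve(K,[u,v,1.]); o=-R.T@t
    return o+d*(z-o[2])/d[2]
def proj(c,X):
    p=np.array(c['K'])@(np.array(c['R'])@np.array(X,float)+c['t']); return p[:2]/p[2]
E
python3 - <<'E'
from h import *
for n in('scene','top'):
    c=snap(n,f'pics/{n}0.png'); R=np.array(c['R']); print(n,-R.T@c['t'],R[2],c['K'][0][0])
s=env.get_state(); print({k:np.round(v,3) for k,v in s.items()})
E
```

```text
scene [ 1.33831063 -0.13219197  0.65177854] [-0.77263115  0.15676695 -0.61519528] 529.4276645691403
top [0.53260877 0.0197897  1.00624401] [ 0.09295408 -0.01976624 -0.99547418] 500.9050050771291
{'clock': np.float64(0.1), 'joint_pos': array([-1.413,  0.314,  0.045,  1.304,  0.   ,  1.431]), 'qvel': array([ 0.   , -0.002,  0.002, -0.002,  0.   ,  0.001]), 'tau': array([ 3.0000e-03, -4.8173e+01,  2.9924e+01,  1.3000e-02,  0.0000e+00,
       -0.0000e+00]), 'tcp_pos': array([ 0.169, -0.549,  0.213]), 'orientation': array([-0.001,  0.804, -0.594, -0.001]), 'wrist_force': array([-0.295, -0.252, -0.601]), 'ft_torque': array([-0.041, -0.023,  0.01 ]), 'finger_gap': np.float64(0.085)}
```

View pics/top0.png

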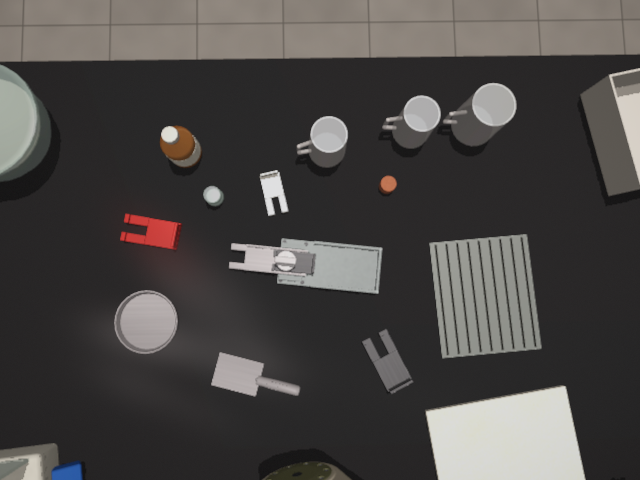

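View pics/scene0.png

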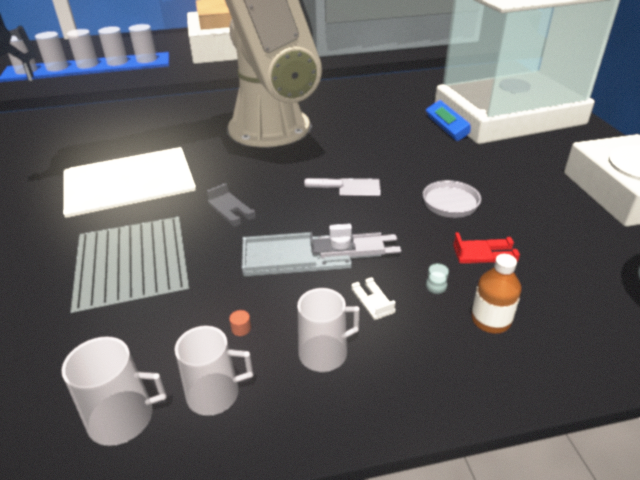

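The top view shows the clamp: nut (287,261), spacer (295,262), fork tines (232,257), tray (340,265). It also shows the dish (146,322), mat (485,295), weighing bottle (213,196) and stopper (388,184). The nearest beaker is at (327,140), with other beakers at (415,122) and (482,115).

Things that could be taken for the spacer:
- red (150,232): excluded by colour
- white (274,192): excluded by colour
- dark grey loose (387,362): larger
- the one in the clamp (295,262): smaller, under the nut, so this is the one

I'll check this in a close crop.

```bash
python3 - <<'E'
from h import *
a=cv2.imread('pics/top0.png')[225:305,220:390]; b=cv2.imread('pics/scene0.png')[215:285,235:405]
f=lambda i:cv2.resize(i,None,fx=4.6,fy=4,interpolation=cv2.INTER_CUBIC)
cv2.imwrite('pics/crop0.png',np.vstack([cv2.resize(a,(680,320),interpolation=2),cv2.resize(b,(680,280),interpolation=2)]))
c=dict(np.load('pics/top0.npz'))
for n,u,v,z in [('grey near',365,342,.008),('grey far',402,388,.008),('nuttop',287,261,.066),('dish',146,322,.018),('mat',485,295,.003),('stopper',388,184,.028),('wb',213,194,.042)]: print(n,ray(c,u,v,z).round(4))
im=cv2.imread('pics/top0.png')
hsv=cv2.cvtColor(im,cv2.COLOR_BGR2HSV); print(im[265,345],im[300,490],im[322,146],im[240,490])
g=cv2.cvtColor(im,cv2.COLOR_BGR2GRAY)
m=cv2.morphologyEx((g>70).astype(np.uint8),cv2.MORPH_CLOSE,np.ones((7,7)))
cs,_=cv2.findContours(m,0,2)
for k in cs:
    if cv2.contourArea(k)>150: print([np.round(x,1) for x in cv2.minAreaRect(k)],cv2.contourArea(k))
E
```

```text
grey near [ 0.4146 -0.0946  0.008 ]
grey far [ 0.3246 -0.1644  0.008 ]
nuttop [0.5741 0.0542 0.066 ]
dish [0.4632 0.3308 0.018 ]
mat [ 0.5014 -0.3385  0.003 ]
stopper [ 0.7249 -0.147   0.028 ]
wb [0.708  0.1968 0.042 ]
[170 172 169] [142 148 146] [164 164 171] [119 125 125]
[array([334. , 471.5]), array([15., 32.]), np.float64(90.0)] 246.5
[array([ 40., 461.]), array([36., 80.]), np.float64(90.0)] 2131.0
[array([504.8, 444.2]), array([ 97.1, 146.1]), np.float64(79.7)] 11989.0
[array([257., 379.]), array([87.8, 35.1]), np.float64(14.5)] 1986.5
[array([387.6, 361.7]), array([60.7, 27.9]), np.float64(62.9)] 1348.0
[array([145.5, 321.5]), array([63., 63.]), np.float64(90.0)] 3157.0
[array([305.1, 262.8]), array([151.5,  46.9]), np.float64(5.7)] 5729.0
[array([485. , 295.4]), array([118.5, 100.4]), np.float64(83.6)] 11400.5
[array([149.9, 231.1]), array([56.9, 27.4]), np.float64(9.7)] 1135.5
[array([212.8, 195.3]), array([21.2, 17.7]), np.float64(45.0)] 295.5
[array([388., 183.]), array([15.6, 15.6]), np.float64(45.0)] 191.0
[array([273.4, 192.3]), array([43.7, 21.5]), np.float64(77.5)] 850.0
[array([180.5, 146. ]), array([40., 39.]), np.float64(90.0)] 1192.5
[array([325. , 139.5]), array([46.1, 50.1]), np.float64(26.6)] 1686.0
[array([449.9, 119.1]), array([ 58.6, 136.5]), np.float64(80.3)] 4637.5
[array([610. , 131.5]), array([127.,  58.]), np.float64(90.0)] 5359.5
[array([319.5,  87.5]), array([175., 639.]), np.float64(90.0)] 39958.5
```

View pics/crop0.png

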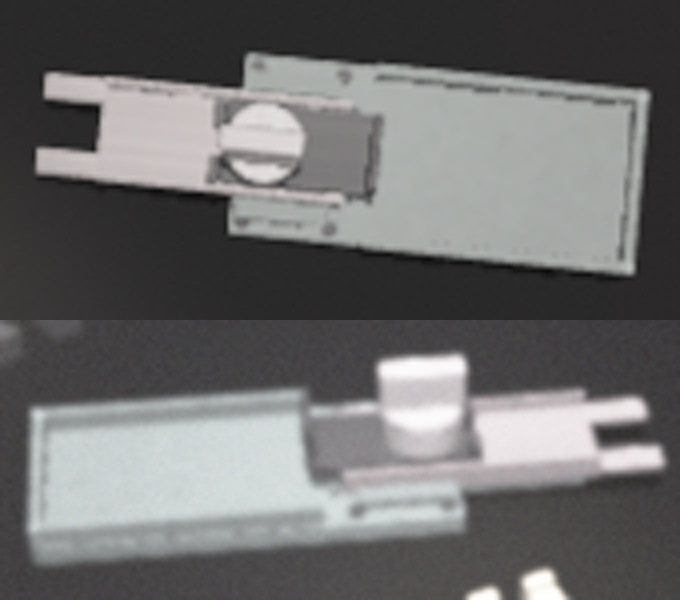

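The crop confirms it: the dark grey C-spacer lies in the clamp's channel under the round nut, with its ear at crop (375,155). The nut's bar lies nearly along the base's x. Next I'll measure the base, bar, dish and mat.

```bash
python3 - <<'E'
from h import *
c=dict(np.load('pics/top0.npz')); s=dict(np.load('pics/scene0.npz'))
T=lambda x,y:(x/4+220,y/4+225)
S=lambda x,y:(x/4+235,(y-320)/4+215)
P=[ray(c,*T(650,90),.022),ray(c,*T(633,273),.022),ray(c,*T(247,55),.012),ray(c,*T(228,235),.012)]
M=[(-.185,-.045),(-.185,.045),(.015,-.045),(.015,.045)]
# base x -> image left (+Y world); base y -> world -x or so
P2=np.array([p[:2] for p in P])
print(P2.round(4))
for sg in(1,):
    M=np.array(M); A=M-M.mean(0);B=P2-P2.mean(0)
    th=np.arctan2((A[:,0]*B[:,1]-A[:,1]*B[:,0]).sum(),(A*B).sum()); R=np.array([[np.cos(th),-np.sin(th)],[np.sin(th),np.cos(th)]])
    st=P2.mean(0)-R@M.mean(0); print('yaw',np.degrees(th),'stud',st,'res',(B-A@R.T).round(4).tolist())
# tines tips & end stops
print('tine tips mid',(ray(c,*T(45,85),.024)+ray(c,*T(37,160),.024))/2, 'model',st+R@[.112,0])
e=[ray(c,*T(218,122),.066),ray(c,*T(300,135),.066),ray(c,*T(303,157),.066),ray(c,*T(218,147),.066)]
print('bar pts',np.round(e,4).tolist(),'mid',np.mean(e,0)); d=e[0]+e[3]-e[1]-e[2]; print('bar ang',np.degrees(np.arctan2(d[1],d[0])))
b=[ray(s,*S(377,358),.066),ray(s,*S(466,356),.066)]; print('scene bar top far edge',np.round(b,4).tolist())
g=cv2.imread('pics/top0.png'); 
k=ray(c,*T(262,145),.050); print('nut body centre z50?',k, 'z44',ray(c,*T(262,145),.044))
print('ear',ray(c,*T(375,155),.044),'model',st+R@[-.054,0])
for n,cc,q,z in[('dishT',c,(145.5,321.5),.018),('dishS',s,(452,198),.018),('mat',c,(485,295.4),.003),('stopS',s,(240,317),.028),('beaker top',c,(329,133),.105)]: print(n,ray(cc,*q,z).round(4))
m=[ray(c,*q,.003)[:2] for q in[(430,242),(527,235),(540,348),(443,357)]]; print(np.round(m,4).tolist(),np.mean(m,0)); v=m[2]-m[1]; print('rib ang',np.degrees(np.arctan2(*v[::-1])))
E
```

```text
[[ 0.5992 -0.1329]
 [ 0.5096 -0.1217]
 [ 0.621   0.066 ]
 [ 0.532   0.0766]]
yaw 83.54606862904868 stud [0.57501084 0.05646887] res [[0.0003, -0.0005], [0.0001, 0.0006], [-0.0004, -0.0003], [0.0, 0.0001]]
tine tips mid [0.58863415 0.16654933 0.024     ] model [0.58760012 0.16775907]
bar pts [[0.5849, 0.0775, 0.066], [0.5781, 0.0392, 0.066], [0.5677, 0.0379, 0.066], [0.5732, 0.0777, 0.066]] mid [0.57597635 0.0580742  0.066     ]
bar ang 81.0787477716867
scene bar top far edge [[0.5654, 0.042, 0.066], [0.5737, 0.0825, 0.066]]
nut body centre z50? [0.57442782 0.05768817 0.05      ] z44 [0.57469022 0.05792596 0.044     ]
ear [0.56887213 0.00382099 0.044     ] model [0.568941   0.00281109]
dishT [0.4642 0.3318 0.018 ]
dishS [0.4718 0.3327 0.018 ]
mat [ 0.5006 -0.3385  0.003 ]
stopS [ 0.7257 -0.1436  0.028 ]
beaker top [ 0.8069 -0.028   0.105 ]
[[0.6098, -0.2323], [0.6205, -0.4304], [0.3947, -0.443], [0.3815, -0.2487]] [ 0.5016202  -0.33861197]
rib ang -176.80104674574775
```

```bash
cat >> h.py <<'E'
def psi(s): q=s['orientation']; return 2*np.arctan2(q[2],q[1])
def plan(x,y,z,ang=None):
    "total tool shift to target with present angle, then total turn about tool z"
    s=env.get_state(); p=psi(s); d=np.array([x,y,z])-s['tcp_pos']; c,n=np.cos(p),np.sin(p)
    t=np.array([d[0]*c+d[1]*n,d[0]*n-d[1]*c,-d[2]]); a=0 if ang is None else -(np.radians(ang)-p)
    print('psi',np.degrees(p).round(2),'shift mm',(t*1e3).round(1),'turn rad',round((a+np.pi/2)%np.pi-np.pi/2,3),'q',np.round(s['orientation'],4),'F',np.round(s['wrist_force'],2))
E
python3 -c "
from h import *
plan(.5755,.057,.12,-7)"
```

```text
psi -72.94 shift mm [-460.2 -566.8   92.6] turn rad -1.151 q [-6.000e-04  8.042e-01 -5.944e-01 -6.000e-04] F [-0.29 -0.25 -0.6 ]
```

carry_out:
  steps:
    - [0.2,-0.0354,-0.0436,0.0071,0,0,0]
    - [0.2,-0.0354,-0.0436,0.0071,0,0,0]
    - [0.2,-0.0354,-0.0436,0.0071,0,0,0]
    - [0.2,-0.0354,-0.0436,0.0071,0,0,0]
    - [0.2,-0.0354,-0.0436,0.0071,0,0,0]
    - [0.2,-0.0354,-0.0436,0.0071,0,0,0]
    - [0.2,-0.0354,-0.0436,0.0071,0,0,0]
    - [0.2,-0.0354,-0.0436,0.0071,0,0,0]
    - [0.2,-0.0354,-0.0436,0.0071,0,0,0]
    - [0.2,-0.0354,-0.0436,0.0071,0,0,0]
    - [0.2,-0.0354,-0.0436,0.0071,0,0,0]
    - [0.2,-0.0354,-0.0436,0.0071,0,0,0]
    - [0.2,-0.0354,-0.0436,0.0071,0,0,0]
    - [0.2,0,0,0,0,0,-0.1644]
    - [0.2,0,0,0,0,0,-0.1644]
    - [0.2,0,0,0,0,0,-0.1644]
    - [0.2,0,0,0,0,0,-0.1644]
    - [0.2,0,0,0,0,0,-0.1644]
    - [0.2,0,0,0,0,0,-0.1644]
    - [0.2,0,0,0,0,0,-0.1644]
  grip_force: 30

```text
clock: 2.6
tcp_pos: [0.5751, 0.0565, 0.1205]
orientation: [0.0, 0.998, -0.058, -0.001]
wrist_force: [-0.0, 0.7, -0.8]
finger_gap: 0.0513
```

```bash
python3 -c "
from h import *
plan(.5755,.057,.066,-7)"
```

```text
psi -6.69 shift mm [ 0.3 -0.5 54.5] turn rad 0.005 q [ 1.000e-04  9.983e-01 -5.830e-02 -5.000e-04] F [-0.03  0.74 -0.82]
```

carry_out:
  steps:
    - [0.2,0.0003,-0.0005,0.027,0,0,0]
    - [0.2,0,0,0.0265,0,0,0]
    - [-1,0,0,0,0,0,0]
    - [-1,0,0,0,0,0,0]
    - [-1,0,0,0,0,0,0]
    - [-1,0,0,0,0,0,0]
    - [-1,0,0,0,0,0,0]
  grip_force: 30

```text
clock: 3.48
tcp_pos: [0.5762, 0.057, 0.0681]
orientation: [0.0, 0.998, -0.061, 0.0]
wrist_force: [0.6, 0.4, -0.5]
finger_gap: 0.0001
```

```bash
python3 - <<'E'
from h import *
snap('top','pics/t1.png');snap('scene','pics/s1.png')
a=cv2.imread('pics/t1.png')[205:305,220:390]; b=cv2.imread('pics/s1.png')[165:285,235:425]
cv2.imwrite('pics/c1.png',np.vstack([cv2.resize(a,(476,280),interpolation=2),cv2.resize(b,(476,300),interpolation=2)]))
print(env.get_state()['finger_gap'],env.get_state()['tcp_pos'])
E
```

```text
0.00011391297642315232 [0.57602682 0.05696423 0.06786202]
```

View pics/c1.png

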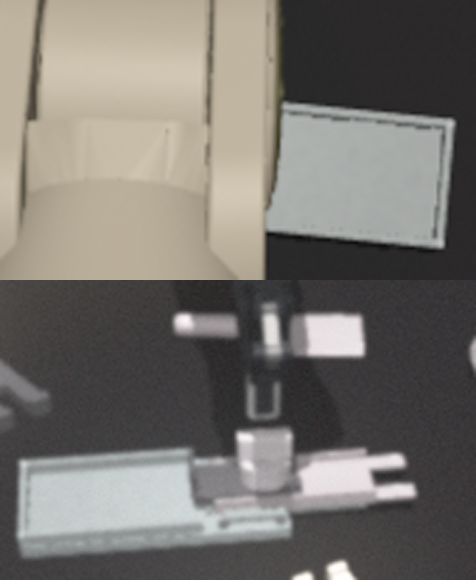

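```bash
python3 - <<'E'
from h import *
s=dict(np.load('pics/s1.npz'))
print('tip px',235+263*.4,165+137*.4)
for z in(.049,.06,.068,.075,.085): print(z,proj(s,[.576,.057,z]).round(1))
print('bar top mid',proj(s,[.576,.057,.066]),'observed',235+265*.4,165+153*.4)
im=cv2.imread('pics/s1.png'); print(im[205:245,341].tolist())
E
```

```text
tip px 340.2 219.8
0.049 [338.5 234. ]
0.06 [338.5 229.3]
0.068 [338.5 225.8]
0.075 [338.5 222.7]
0.085 [338.5 218.3]
bar top mid [338.47326223 226.65895842] observed 341.0 226.2
[[53, 51, 50], [55, 51, 51], [55, 51, 54], [57, 54, 55], [59, 55, 55], [55, 55, 52], [56, 52, 51], [56, 53, 55], [56, 55, 54], [54, 52, 54], [56, 53, 53], [60, 59, 57], [64, 63, 63], [90, 89, 90], [110, 110, 111], [99, 101, 99], [65, 67, 67], [51, 48, 51], [58, 60, 62], [100, 98, 102], [136, 135, 138], [154, 151, 155], [164, 162, 167], [171, 169, 173], [172, 169, 173], [169, 165, 173], [169, 166, 171], [165, 162, 167], [169, 166, 171], [170, 167, 170], [166, 165, 168], [162, 161, 166], [156, 156, 159], [158, 156, 159], [156, 154, 159], [158, 156, 160], [160, 158, 162], [168, 165, 168], [164, 160, 166], [167, 163, 169]]
```

The crop shows the closed fingertips at scene pixel (340,220), just above the bar top at (341,226). They closed on nothing, and the tips stand higher than the TCP reading implies. I'll reopen and feel downward in small steps.

carry_out:
  steps:
    - [0,0,0,0,0,0,0]
    - [0,0,0,0,0,0,0]
    - [0,0,0,0,0,0,0]
    - [0,0,0,0.004,0,0,0]
    - [0,0,0,0.004,0,0,0]
    - [0,0,0,0,0,0,0]

```text
clock: 4.32
tcp_pos: [0.5754, 0.057, 0.0589]
orientation: [0.0, 0.998, -0.061, -0.001]
wrist_force: [-0.4, 0.2, -0.9]
finger_gap: 0.0425
```

```bash
python3 - <<'E'
from h import *
plan(.5755,.057,.06)
snap('top','pics/t2.png');snap('scene','pics/s2.png')
b=cv2.imread('pics/s2.png')[125:275,240:440]
cv2.imwrite('pics/c2.png',cv2.resize(b,(800,600),interpolation=2))
E
```

```text
psi -7.0 shift mm [ 0.1 -0.  -1.1] turn rad 0.0 q [ 1.000e-04  9.981e-01 -6.110e-02 -6.000e-04] F [-0.41  0.15 -0.94]
```

View pics/c2.png

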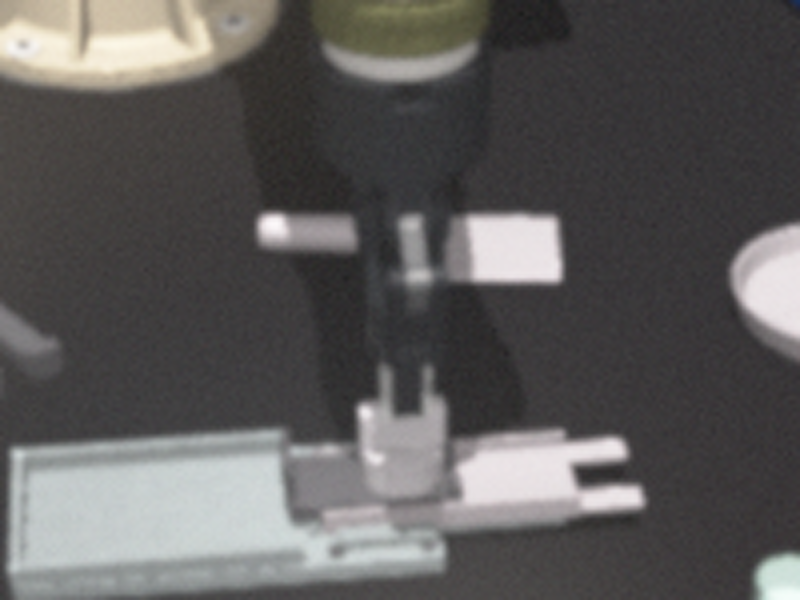

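The crop shows the front fingertip ending at scene row ~229, overlapping the bar top. No contact force was felt, so the tips really are much higher than "TCP minus 19 mm". I'll narrow the jaws over the body and step down while watching the force.

carry_out:
  steps:
    - [-0.3,0,0,0,0,0,0]
    - [-0.3,0,0,0.004,0,0,0]
    - [-0.3,0,0,0.004,0,0,0]
    - [-0.3,0,0,0.003,0,0,0]
    - [-0.3,0,0,0,0,0,0]

```text
clock: 5.05
tcp_pos: [0.5755, 0.057, 0.0481]
orientation: [0.0, 0.998, -0.061, -0.0]
wrist_force: [0.4, -0.5, -0.6]
finger_gap: 0.0301
```

carry_out:
  steps:
    - [-1,0,0,0,0,0,0]
    - [-1,0,0,0,0,0,0]
    - [-1,0,0,0,0,0,0]
    - [-1,0,0,0,0,0,0]
  grip_force: 20

```text
clock: 5.55
tcp_pos: [0.5759, 0.057, 0.0486]
orientation: [0.0, 0.998, -0.061, 0.0]
wrist_force: [-0.4, 0.3, -0.2]
finger_gap: -0.0003
```

carry_out:
  steps:
    - [-0.3,0,0,0,0,0,0]
    - [-0.3,0,0,0,0,0,0]
    - [-0.3,0,0,0.004,0,0,0]
    - [-0.3,0,0,0.004,0,0,0]
    - [-0.3,0,0,0.004,0,0,0]
    - [-0.3,0,0,0,0,0,0]

```text
clock: 6.3
tcp_pos: [0.5754, 0.057, 0.036]
orientation: [0.0, 0.998, -0.061, -0.001]
wrist_force: [-0.3, 0.0, 0.9]
finger_gap: 0.03
```

carry_out:
  steps:
    - [-1,0,0,0,0,0,0]
    - [-1,0,0,0,0,0,0]
    - [-1,0,0,0,0,0,0]
    - [-1,0,0,0,0,0,0]
  grip_force: 20

```text
clock: 6.8
tcp_pos: [0.5759, 0.057, 0.0365]
orientation: [0.0, 0.998, -0.061, -0.0]
wrist_force: [0.6, -0.2, -1.1]
finger_gap: 0.0113
```

Bar gripped (gap ≈ 12 mm): the fingertips sit about 18–28 mm above the reported TCP height. I'll go deeper for a full grip and find the body top by touch.

carry_out:
  steps:
    - [-0.45,0,0,0,0,0,0]
    - [-0.45,0,0,0,0,0,0]
    - [-0.45,0,0,0.003,0,0,0]
    - [-0.45,0,0,0.003,0,0,0]
    - [-0.45,0,0,0,0,0,0]

```text
clock: 7.42
tcp_pos: [0.5755, 0.057, 0.0301]
orientation: [0.0, 0.998, -0.061, -0.0]
wrist_force: [-0.4, -1.4, 0.0]
finger_gap: 0.0236
```

carry_out:
  steps:
    - [-0.45,0,0,0.002,0,0,0]
    - [-0.45,0,0,0,0,0,0]

```text
clock: 7.68
tcp_pos: [0.5758, 0.057, 0.0284]
orientation: [0.0, 0.998, -0.061, -0.0]
wrist_force: [0.1, 0.5, -1.3]
finger_gap: 0.0237
```

carry_out:
  steps:
    - [-1,0,0,0,0,0,0]
    - [-1,0,0,0,0,0,0]
    - [-1,0,0,0,0,0,0]
  grip_force: 30

```text
clock: 8.05
tcp_pos: [0.5758, 0.057, 0.0286]
orientation: [0.0, 0.998, -0.061, -0.0]
wrist_force: [-0.6, -0.3, 0.2]
finger_gap: 0.0115
```

carry_out:
  steps:
    - [-1,0,0,0,0,0,-0.12]
    - [-1,0,0,0,0,0,-0.12]
    - [-1,0,0,0,0,0,-0.12]
    - [-1,0,0,-0.002,0,0,0]
    - [-1,0,0,-0.002,0,0,0]
    - [-1,0,0,0,0,0,0]

```text
clock: 8.8
tcp_pos: [0.5752, 0.057, 0.031]
orientation: [-0.0, 0.993, 0.118, -0.001]
wrist_force: [4.1, 0.2, -17.5]
finger_gap: 0.0113
```

carry_out:
  steps:
    - [-1,0,0,0.004,0,0,0]
    - [-1,0,0,0,0,0,-0.096]
    - [-1,0,0,0,0,0,-0.096]
    - [-1,0,0,-0.002,0,0,0]
    - [-1,0,0,-0.002,0,0,0]
    - [-1,0,0,0,0,0,0]

```text
clock: 9.55
tcp_pos: [0.5755, 0.0569, 0.0331]
orientation: [0.0, 0.977, 0.213, -0.0]
wrist_force: [-2.9, 0.1, -0.0]
finger_gap: 0.0114
```

```bash
python3 -c "
from h import *
plan(.5755,.057,.06)"
```

```text
psi 24.58 shift mm [  0.1  -0.1 -26.9] turn rad 0.0 q [ 1.000e-04  9.771e-01  2.128e-01 -3.000e-04] F [-2.88  0.08 -0.02]
```

carry_out:
  steps:
    - [-1,0,0,-0.002,0,0,0]
    - [-1,0,0,-0.002,0,0,0]
    - [-1,0,0,0,0,0,0]

```text
clock: 9.93
tcp_pos: [0.5754, 0.057, 0.0365]
orientation: [-0.0, 0.977, 0.213, -0.0]
wrist_force: [-1.2, 0.1, -3.9]
finger_gap: 0.0111
```

carry_out:
  steps:
    - [-1,0,0,-0.003,0,0,0]
    - [-1,0,0,-0.004,0,0,0]
    - [-1,0,0,-0.005,0,0,0]
    - [-1,0,0,-0.01,0,0,0]
    - [-1,0,0,-0.03,0,0,0]
    - [-1,0,0,-0.03,0,0,0]
    - [-1,0,0,0,0,0,0]

```text
clock: 10.8
tcp_pos: [0.5785, 0.0569, 0.1221]
orientation: [0.001, 0.977, 0.213, 0.003]
wrist_force: [0.8, -0.3, -1.0]
finger_gap: 0.0115
```

```bash
python3 - <<'E'
from h import *
plan(.465,.332,.12)
snap('scene','pics/s3.png')
b=cv2.imread('pics/s3.png')[125:275,240:440]
cv2.imwrite('pics/c3.png',cv2.resize(b,(800,600),interpolation=2))
c=dict(np.load('pics/top0.npz'))
g=cv2.GaussianBlur(cv2.cvtColor(cv2.imread('pics/top0.png'),cv2.COLOR_BGR2GRAY),(0,0),1)
cs,_=cv2.findContours((g[270:370,100:195]>60).astype(np.uint8),0,2); k=max(cs,key=cv2.contourArea)+[100,270]
e=cv2.fitEllipse(k); print(e, ray(c,*e[0],.012))
E
```

```text
psi 24.63 shift mm [  11.4 -297.3    2.1] turn rad 0.0 q [9.000e-04 9.770e-01 2.133e-01 3.300e-03] F [ 0.79 -0.32 -0.98]
((150.43455505371094, 326.15069580078125), (65.2674560546875, 83.63871765136719), 127.6291275024414) [0.45458358 0.32400385 0.012     ]
```

View pics/c3.png

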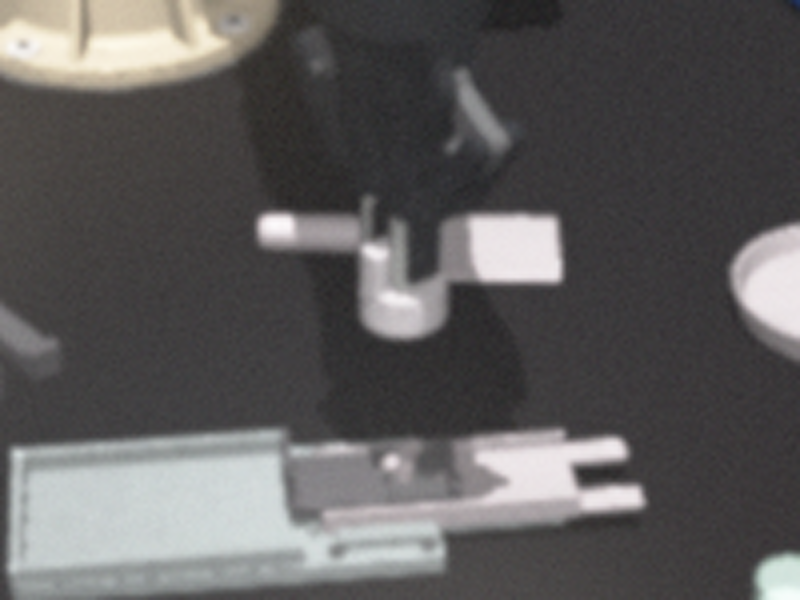

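The nut is free and hangs upright in the fingers (crop 403,290). The spacer and fork stayed in place, with the T-head at crop (390,462). Now on to the dish.

carry_out:
  steps:
    - [-1,0.002,-0.0495,0,0,0,0]
    - [-1,0.002,-0.0495,0,0,0,0]
    - [-1,0.002,-0.0495,0,0,0,0]
    - [-1,0.002,-0.0495,0,0,0,0]
    - [-1,0.002,-0.0495,0,0,0,0]
    - [-1,0.002,-0.0495,0,0,0,0]
    - [-1,0,0,0.03,0,0,0]
    - [-1,0,0,0.03,0,0,0]
    - [-1,0,0,0.02,0,0,0]
    - [-1,0,0,0,0,0,0]

```text
clock: 12.1
tcp_pos: [0.4606, 0.3307, 0.0357]
orientation: [0.001, 0.977, 0.213, -0.003]
wrist_force: [-0.0, -0.2, -0.7]
finger_gap: 0.0111
```

```bash
python3 - <<'E'
from h import *
plan(.466,.332,.012)
snap('scene','pics/s4.png')
b=cv2.imread('pics/s4.png')[110:260,380:540]
cv2.imwrite('pics/c4.png',cv2.resize(b,(640,600),interpolation=2))
E
```

```text
psi 24.63 shift mm [ 5.4  1.1 23.7] turn rad 0.0 q [ 8.000e-04  9.770e-01  2.133e-01 -2.900e-03] F [-0.03 -0.21 -0.74]
```

View pics/c4.png

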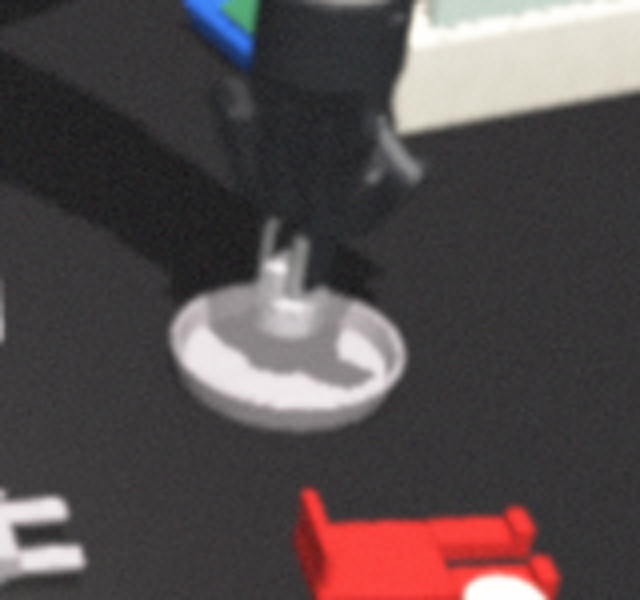

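The nut hangs upright over the dish, near its middle (nut at crop 290,310; dish centre at crop 288,350). Lowering.

carry_out:
  steps:
    - [-1,0.006,0.001,0.009,0,0,0]
    - [-1,0,0,0.009,0,0,0]
    - [-1,0,0,0.005,0,0,0]
    - [-1,0,0,0,0,0,0]

```text
clock: 12.65
tcp_pos: [0.4685, 0.3333, 0.015]
orientation: [0.0, 0.977, 0.213, -0.001]
wrist_force: [-0.3, -0.4, -2.5]
finger_gap: 0.011
```

carry_out:
  steps:
    - [-1,0,0,0.002,0,0,0]
    - [-1,0,0,0.002,0,0,0]
    - [-1,0,0,0,0,0,0]

```text
clock: 13.02
tcp_pos: [0.4688, 0.3335, 0.0115]
orientation: [0.0, 0.977, 0.213, -0.0]
wrist_force: [-0.2, 0.2, -1.6]
finger_gap: 0.0113
```

carry_out:
  steps:
    - [-1,0,0,0.002,0,0,0]
    - [-1,0,0,0,0,0,0]

```text
clock: 13.28
tcp_pos: [0.4688, 0.3335, 0.0094]
orientation: [0.0, 0.977, 0.213, -0.0]
wrist_force: [0.1, 0.9, -1.5]
finger_gap: 0.0113
```

carry_out:
  steps:
    - [-1,0,0,0.002,0,0,0]
    - [-1,0,0,0,0,0,0]

```text
clock: 13.52
tcp_pos: [0.4688, 0.3334, 0.0073]
orientation: [0.0, 0.977, 0.213, -0.0]
wrist_force: [-0.1, 0.0, -0.9]
finger_gap: 0.0111
```

carry_out:
  steps:
    - [-1,0,0,0.001,0,0,0]
    - [-1,0,0,0,0,0,0]

```text
clock: 13.78
tcp_pos: [0.469, 0.3336, 0.0066]
orientation: [0.0, 0.977, 0.213, 0.0]
wrist_force: [0.8, 0.9, -0.7]
finger_gap: 0.0111
```

carry_out:
  steps:
    - [-1,0,0,0.001,0,0,0]
    - [-1,0,0,0,0,0,0]

```text
clock: 14.02
tcp_pos: [0.469, 0.3336, 0.0066]
orientation: [0.0, 0.977, 0.213, 0.0]
wrist_force: [-1.9, -1.3, 6.4]
finger_gap: 0.0115
```

Contact with the dish floor. Release and rise.

carry_out:
  steps:
    - [-0.4,0,0,0,0,0,0]
    - [-0.4,0,0,0,0,0,0]
    - [-0.4,0,0,0,0,0,0]
    - [-0.4,0,0,-0.01,0,0,0]
    - [-0.4,0,0,-0.03,0,0,0]
    - [-0.4,0,0,-0.03,0,0,0]
    - [-0.4,0,0,-0.02,0,0,0]
    - [-1,0,0,0,0,0,0]

```text
clock: 15.02
tcp_pos: [0.4704, 0.3344, 0.0979]
orientation: [-0.001, 0.977, 0.213, 0.002]
wrist_force: [0.6, -0.1, -0.0]
finger_gap: 0.0087
```

```bash
python3 - <<'E'
from h import *
st=np.array([.575,.0567]);th=np.radians(83.5);R=np.array([[np.cos(th),-np.sin(th)],[np.sin(th),np.cos(th)]])
print(st+R@[-.036,0]); plan(*(st+R@[-.036,0]),.12,-6.5)
E
```

```text
[0.57092468 0.02093141]
psi 24.63 shift mm [-39.3 326.8 -22.1] turn rad 0.543 q [-5.000e-04  9.770e-01  2.133e-01  2.200e-03] F [ 0.57 -0.13 -0.  ]
```

```bash
python3 - <<'E'
from h import *
c=snap('top','pics/t5.png')
plan(.5689,.0033,.06,83.5)
b=cv2.imread('pics/t5.png')
cv2.imwrite('pics/c5.png',np.hstack([cv2.resize(b[225:305,220:390],(510,240),interpolation=2),cv2.resize(b[280:360,100:180],(240,240),interpolation=2)]))
E
```

```text
psi 24.63 shift mm [-47.4 341.9  36.4] turn rad -1.028 q [-2.000e-04  9.770e-01  2.133e-01  1.000e-03] F [-0.37  0.24 -0.44]
```

View pics/c5.png

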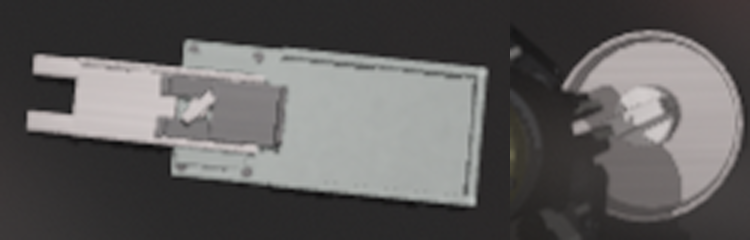

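The nut stands upright in the dish, near its middle (right crop 650,110). The T-head is clear of it (left crop 197,107), and the ear at crop (280,118) matches the model. Next I'll grip the ear across its thickness, which keeps the spacer level while it slides out.

carry_out:
  steps:
    - [-0.4,-0.0068,0.0488,0,0,0,0]
    - [-0.4,-0.0068,0.0488,0,0,0,0]
    - [-0.4,-0.0068,0.0488,0,0,0,0]
    - [-0.4,-0.0068,0.0488,0,0,0,0]
    - [-0.4,-0.0068,0.0488,0,0,0,0]
    - [-0.4,-0.0068,0.0488,0,0,0,0]
    - [-0.4,-0.0068,0.0488,0,0,0,0]
    - [-0.4,0,0,0,0,0,-0.1713]
    - [-0.4,0,0,0,0,0,-0.1713]
    - [-0.4,0,0,0,0,0,-0.1713]
    - [-0.4,0,0,0,0,0,-0.1713]
    - [-0.4,0,0,0,0,0,-0.1713]
    - [-0.4,0,0,0,0,0,-0.1713]
    - [-0.4,0,0,0.03,0,0,0]
    - [-0.4,0,0,0.03,0,0,0]
    - [-0.4,0,0,0,0,0,0]

```text
clock: 17.08
tcp_pos: [0.5646, 0.0036, 0.0322]
orientation: [-0.003, 0.746, 0.666, -0.002]
wrist_force: [0.1, -0.4, 0.9]
finger_gap: 0.026
```

```bash
python3 - <<'E'
from h import *
plan(.5689,.0033,.015,83.5)
E
```

```text
psi 83.51 shift mm [ 0.2  4.3 17.2] turn rad 0.0 q [-0.0028  0.746   0.6659 -0.0024] F [ 0.11 -0.37  0.94]
```

carry_out:
  steps:
    - [-0.4,0,0.003,0.006,0,0,0]
    - [-0.4,0,0,0.004,0,0,0]
    - [-0.4,0,0,0.003,0,0,0]
    - [-0.4,0,0,0,0,0,0]

```text
clock: 17.58
tcp_pos: [0.571, 0.0028, 0.0227]
orientation: [0.0, 0.746, 0.666, 0.0]
wrist_force: [-0.1, 0.4, 0.3]
finger_gap: 0.0257
```

```bash
python3 - <<'E'
from h import *
plan(.5689,.0033,.013,83.5)
snap('scene','pics/s6.png')
b=cv2.imread('pics/s6.png')[165:285,235:395]
cv2.imwrite('pics/c6.png',cv2.resize(b,(800,600),interpolation=2))
E
```

```text
psi 83.51 shift mm [ 0.2 -2.2  9.7] turn rad 0.0 q [1.00e-04 7.46e-01 6.66e-01 0.00e+00] F [-0.13  0.43  0.31]
```

View pics/c6.png

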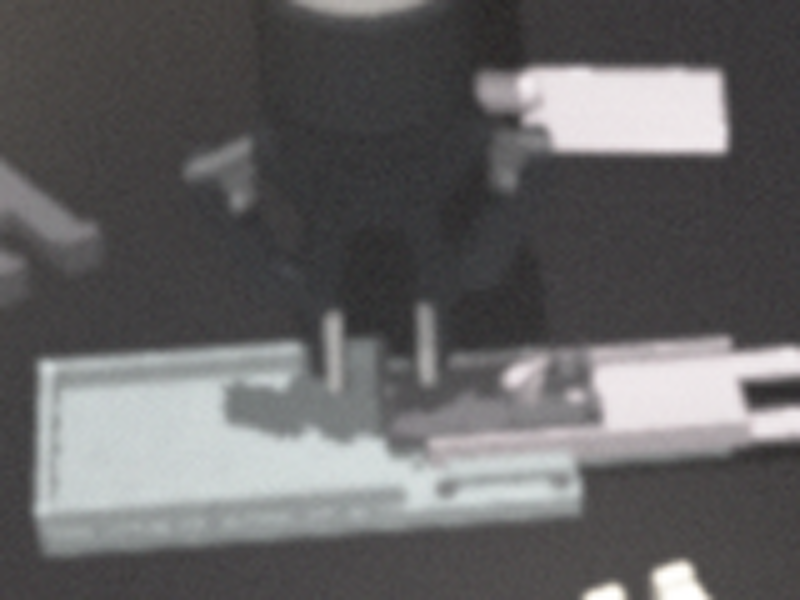

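The fingers straddle the ear: pads at crop (333,350) and (428,345), with the ear edge near x≈388. I'll go down about 9 mm more, in steps.

carry_out:
  steps:
    - [-0.4,0,-0.001,0.003,0,0,0]
    - [-0.4,0,-0.001,0.003,0,0,0]
    - [-0.4,0,0,0,0,0,0]

```text
clock: 18.0
tcp_pos: [0.5685, 0.0031, 0.0162]
orientation: [-0.0, 0.746, 0.666, -0.0]
wrist_force: [0.0, 0.9, -0.3]
finger_gap: 0.0255
```

carry_out:
  steps:
    - [-0.4,0,0,0.003,0,0,0]
    - [-0.4,0,0,0,0,0,0]

```text
clock: 18.25
tcp_pos: [0.5688, 0.0031, 0.0133]
orientation: [-0.0, 0.746, 0.666, -0.0]
wrist_force: [0.1, 0.2, -0.5]
finger_gap: 0.0254
```

carry_out:
  steps:
    - [-1,0,0,0,0,0,0]
    - [-1,0,0,0,0,0,0]
    - [-1,0,0,0,0,0,0]
    - [-1,0,0,0,0,0,0]
  grip_force: 40

```text
clock: 18.75
tcp_pos: [0.569, 0.003, 0.0137]
orientation: [0.0, 0.746, 0.666, 0.0]
wrist_force: [-0.2, -0.8, 1.1]
finger_gap: 0.0026
```

carry_out:
  steps:
    - [-1,-0.005,0,0,0,0,0]
    - [-1,-0.008,0,0,0,0,0]
    - [-1,-0.008,0,0,0,0,0]
    - [-1,0,0,0,0,0,0]

```text
clock: 19.25
tcp_pos: [0.5665, -0.0192, 0.0136]
orientation: [0.0, 0.746, 0.665, -0.001]
wrist_force: [-0.6, -0.9, 0.6]
finger_gap: 0.0027
```

carry_out:
  steps:
    - [-1,-0.008,0,0,0,0,0]
    - [-1,-0.01,0,0,0,0,0]
    - [-1,-0.01,0,0,0,0,0]
    - [-1,-0.01,0,0,0,0,0]
    - [-1,-0.012,0,0,0,0,0]
    - [-1,-0.014,0,0,0,0,0]
    - [-1,-0.013,0,0,0,0,0]
    - [-1,0,0,0,0,0,0]

```text
clock: 20.25
tcp_pos: [0.5579, -0.0956, 0.0136]
orientation: [0.0, 0.747, 0.665, -0.0]
wrist_force: [0.1, 0.1, -2.2]
finger_gap: 0.0025
```

```bash
python3 - <<'E'
from h import *
plan(.5579,-.094,.013,83.5)
snap('scene','pics/s7.png')
b=cv2.imread('pics/s7.png')[165:285,215:375]
cv2.imwrite('pics/c7.png',cv2.resize(b,(800,600),interpolation=2))
E
```

```text
psi 83.41 shift mm [ 1.6 -0.2  0.6] turn rad -0.002 q [ 1.000e-04  7.466e-01  6.653e-01 -0.000e+00] F [ 0.11  0.15 -2.16]
```

View pics/c7.png

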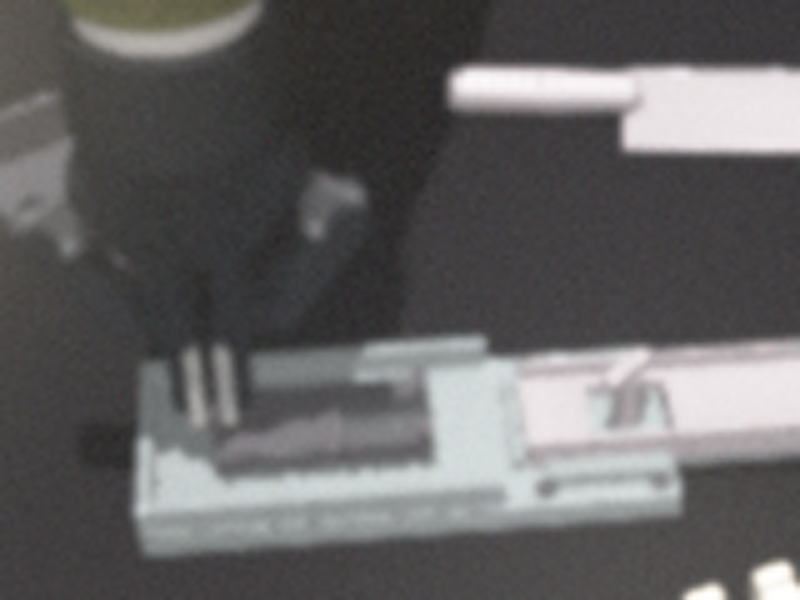

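The spacer is held level over the tray, clear of the arm (crop 220–430, 390–470). Now I'll lower it 6 mm onto the deck and release.

carry_out:
  steps:
    - [-1,0,0,0.002,0,0,0]
    - [-1,0,0,0.002,0,0,0]
    - [-1,0,0,0.002,0,0,0]
    - [-1,0,0,0,0,0,0]

```text
clock: 20.8
tcp_pos: [0.5579, -0.094, 0.0077]
orientation: [-0.0, 0.746, 0.666, 0.0]
wrist_force: [-0.3, 0.1, 0.8]
finger_gap: 0.0025
```

carry_out:
  steps:
    - [-0.5,0,0,0,0,0,0]
    - [-0.5,0,0,0,0,0,0]
    - [-0.5,0,0,0,0,0,0]
    - [-0.5,0,0,-0.01,0,0,0]
    - [-0.5,0,0,-0.02,0,0,0]
    - [-0.5,0,0,-0.03,0,0,0]
    - [-0.5,0,0,-0.02,0,0,0]
    - [0.7,0,0,0,0,0,0]

```text
clock: 21.8
tcp_pos: [0.5596, -0.0949, 0.0899]
orientation: [0.002, 0.746, 0.666, 0.001]
wrist_force: [0.8, 0.8, 0.2]
finger_gap: 0.0381
```

```bash
python3 - <<'E'
from h import *
plan(.5793,.0945,.03,-6.5)
E
```

```text
psi 83.51 shift mm [190.4  -1.8  59.9] turn rad -1.571 q [0.002  0.746  0.6659 0.0011] F [0.75 0.79 0.19]
```

carry_out:
  steps:
    - [0.7,0.0476,0,0,0,0,0]
    - [0.7,0.0476,0,0,0,0,0]
    - [0.7,0.0476,0,0,0,0,0]
    - [0.7,0.0476,0,0,0,0,0]
    - [0.7,0,0,0,0,0,0.1745]
    - [0.7,0,0,0,0,0,0.1745]
    - [0.7,0,0,0,0,0,0.1745]
    - [0.7,0,0,0,0,0,0.1745]
    - [0.7,0,0,0,0,0,0.1745]
    - [0.7,0,0,0,0,0,0.1745]
    - [0.7,0,0,0,0,0,0.1745]
    - [0.7,0,0,0,0,0,0.1745]
    - [0.7,0,0,0,0,0,0.1745]
    - [0.7,0,0,0.03,0,0,0]
    - [0.7,0,0,0.03,0,0,0]
    - [0.7,0,0,0,0,0,0]
    - [0.7,0,0,0,0,0,0]

```text
clock: 23.92
tcp_pos: [0.5795, 0.0949, 0.0279]
orientation: [0.0, 0.998, -0.056, -0.0]
wrist_force: [0.5, -0.7, 0.2]
finger_gap: 0.0726
```

```bash
python3 - <<'E'
from h import *
plan(.5793,.0945,-.015,-6.5)
c=snap('scene','pics/s8.png')
b=cv2.imread('pics/s8.png')[165:285,265:425]
cv2.imwrite('pics/c8.png',cv2.resize(b,(800,600),interpolation=2))
E
```

```text
psi -6.47 shift mm [-0.2  0.4 42.9] turn rad 0.001 q [ 1.000e-04  9.984e-01 -5.640e-02 -0.000e+00] F [ 0.53 -0.74  0.2 ]
```

View pics/c8.png

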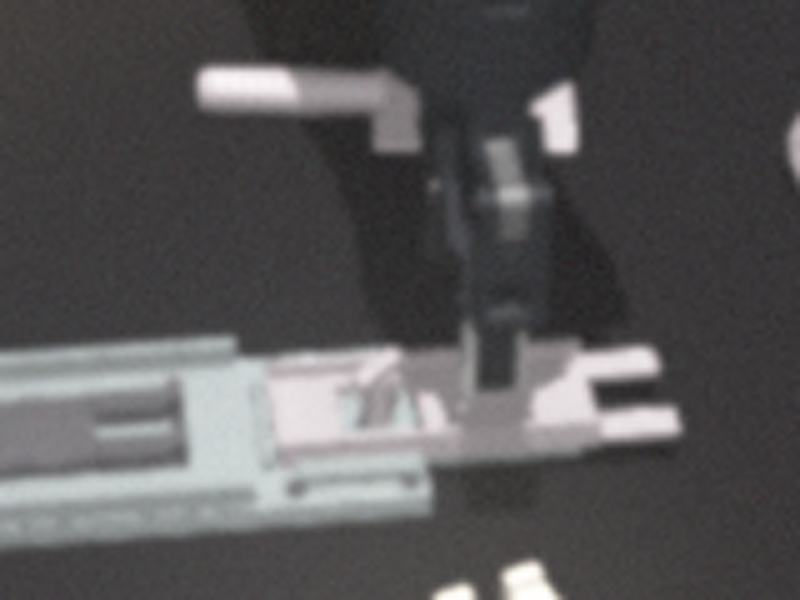

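The front fingertip stands over the near flange (crop 498,388), astride the arm at its middle. The spacer lies flat in the tray (crop left). Now I'll lower.

carry_out:
  steps:
    - [0.4,0,0,0.01,0,0,0]
    - [0.4,0,0,0.01,0,0,0]
    - [0.4,0,0,0.01,0,0,0]
    - [0.4,0,0,0,0,0,0]

```text
clock: 24.48
tcp_pos: [0.5783, 0.0948, -0.0038]
orientation: [0.0, 0.998, -0.056, -0.001]
wrist_force: [0.2, 0.1, 0.7]
finger_gap: 0.06
```

carry_out:
  steps:
    - [0.4,0,0,0.004,0,0,0]
    - [0.4,0,0,0.004,0,0,0]
    - [0.4,0,0,0,0,0,0]

```text
clock: 24.85
tcp_pos: [0.5792, 0.0949, -0.0107]
orientation: [0.0, 0.998, -0.056, -0.0]
wrist_force: [0.2, 0.2, -0.6]
finger_gap: 0.0599
```

carry_out:
  steps:
    - [0.4,0,0,0.003,0,0,0]
    - [0.4,0,0,0.001,0,0,0]
    - [0.4,0,0,0,0,0,0]

```text
clock: 25.22
tcp_pos: [0.5794, 0.0949, -0.0145]
orientation: [0.0, 0.998, -0.056, -0.0]
wrist_force: [0.2, -0.6, 0.7]
finger_gap: 0.0596
```

```bash
python3 - <<'E'
from h import *
plan(.5793,.0945,-.015,-6.5)
c=snap('scene','pics/s9.png')
b=cv2.imread('pics/s9.png')[195:285,305:425]
cv2.imwrite('pics/c9.png',cv2.resize(b,(800,600),interpolation=2))
for z in(.0,.01,.02): print(proj(c,[.618,.0945,z]))
E
```

```text
psi -6.47 shift mm [-0.   0.4  0.5] turn rad 0.001 q [ 0.      0.9984 -0.0564 -0.    ] F [ 0.24 -0.57  0.71]
[363.19001353 265.03105046]
[363.35476107 260.96886133]
[363.52157546 256.85570985]
```

View pics/c9.png

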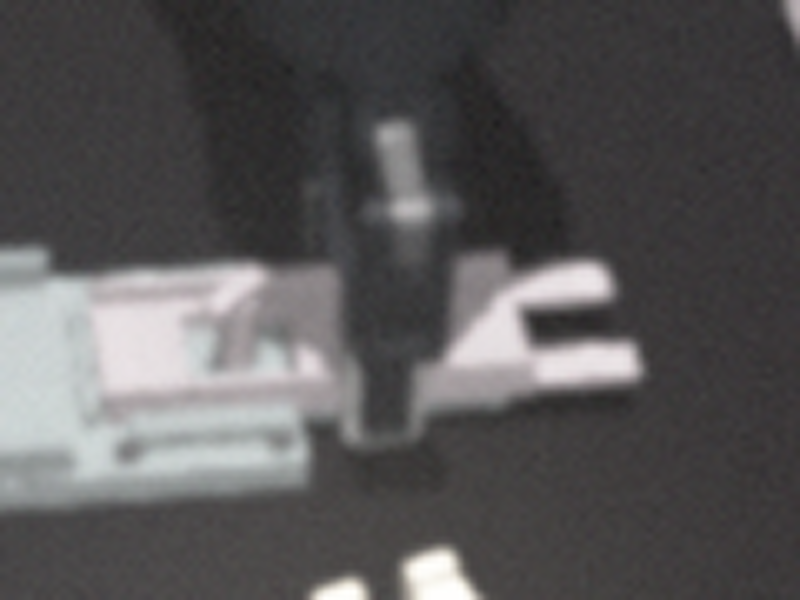

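The front finger reaches just below the arm's flange (tip at crop 385,443, z ≈ 9 mm). Grip and lift.

carry_out:
  steps:
    - [-1,0,0,0,0,0,0]
    - [-1,0,0,0,0,0,0]
    - [-1,0,0,0,0,0,0]
    - [-1,0,0,0,0,0,0]
  grip_force: 70

```text
clock: 25.78
tcp_pos: [0.5797, 0.0949, -0.014]
orientation: [0.0, 0.998, -0.056, 0.0]
wrist_force: [-1.0, -0.3, 5.6]
finger_gap: 0.0484
```

carry_out:
  steps:
    - [-1,0,0,-0.004,0,0,0]
    - [-1,0,0,-0.008,0,0,0]
    - [-1,0,0,-0.01,0,0,0]
    - [-1,0,0,-0.01,0,0,0]
    - [-1,0,0,-0.01,0,0,0]
    - [-1,0,0,-0.02,0,0,0]
    - [-1,0,0,-0.02,0,0,0]
    - [-1,0,0,0,0,0,0]

```text
clock: 26.78
tcp_pos: [0.5811, 0.0949, 0.0698]
orientation: [-0.0, 0.998, -0.056, 0.002]
wrist_force: [1.0, 0.9, -3.1]
finger_gap: 0.0488
```

```bash
python3 - <<'E'
from h import *
plan(.5015,-.3387,.07,-6.5)
E
```

```text
psi -6.46 shift mm [-3.030e+01  4.399e+02 -2.000e-01] turn rad 0.001 q [-1.000e-04  9.984e-01 -5.640e-02  2.100e-03] F [ 1.    0.92 -3.07]
```

The arm is lifted; the wrist carries about 3.1 N, which fits its 0.35 kg. Carrying it to the mat.

carry_out:
  steps:
    - [-1,-0.0015,0.022,0,0,0,0]
    - [-1,-0.003,0.044,0,0,0,0]
    - [-1,-0.003,0.044,0,0,0,0]
    - [-1,-0.003,0.044,0,0,0,0]
    - [-1,-0.003,0.044,0,0,0,0]
    - [-1,-0.003,0.044,0,0,0,0]
    - [-1,-0.003,0.044,0,0,0,0]
    - [-1,-0.003,0.044,0,0,0,0]
    - [-1,-0.003,0.044,0,0,0,0]
    - [-1,-0.003,0.044,0,0,0,0]
    - [-1,-0.0015,0.022,0,0,0,0]
    - [-1,0,0,0.03,0,0,0]
    - [-1,0,0,0.03,0,0,0]
    - [-1,0,0,0,0,0,0]
    - [-1,0,0,0,0,0,0]

```text
clock: 28.65
tcp_pos: [0.5001, -0.3389, 0.0081]
orientation: [0.0, 0.998, -0.056, 0.0]
wrist_force: [0.2, 0.1, -3.0]
finger_gap: 0.0484
```

```bash
python3 - <<'E'
from h import *
plan(.5015,-.3387,-.0232,-6.5)
snap('scene','pics/s10.png')
b=cv2.imread('pics/s10.png')[140:320,50:290]
cv2.imwrite('pics/c10.png',cv2.resize(b,(800,600),interpolation=2))
E
```

```text
psi -6.45 shift mm [ 1.4 -0.4 31.3] turn rad 0.001 q [ 0.      0.9984 -0.0563  0.    ] F [ 0.24  0.09 -2.98]
```

The picture limit is reached, so I'll go on by force and masks. The tips reach about 5 mm below the arm's underside, so I'll lower carefully until first touch.

carry_out:
  steps:
    - [-1,0.001,0,0.01,0,0,0]
    - [-1,0,0,0.008,0,0,0]
    - [-1,0,0,0.004,0,0,0]
    - [-1,0,0,0,0,0,0]

```text
clock: 29.2
tcp_pos: [0.5006, -0.3387, -0.015]
orientation: [-0.0, 0.998, -0.056, -0.0]
wrist_force: [-0.1, 0.4, -3.5]
finger_gap: 0.0485
```

carry_out:
  steps:
    - [-1,0,0,0.0015,0,0,0]
    - [-1,0,0,0,0,0,0]

```text
clock: 29.45
tcp_pos: [0.5011, -0.3392, -0.0158]
orientation: [0.0, 0.998, -0.056, 0.0]
wrist_force: [-0.0, 0.7, -3.2]
finger_gap: 0.0485
```

carry_out:
  steps:
    - [-1,0,0,0.0015,0,0,0]
    - [-1,0,0,0,0,0,0]

```text
clock: 29.7
tcp_pos: [0.5011, -0.3391, -0.0173]
orientation: [0.0, 0.998, -0.056, 0.0]
wrist_force: [0.1, -0.0, -4.3]
finger_gap: 0.0489
```

carry_out:
  steps:
    - [-1,0,0,0.001,0,0,0]
    - [-1,0,0,0,0,0,0]

```text
clock: 29.95
tcp_pos: [0.5011, -0.3392, -0.0174]
orientation: [0.0, 0.998, -0.056, 0.0]
wrist_force: [-2.4, 2.0, 4.8]
finger_gap: 0.0484
```

carry_out:
  steps:
    - [-1,0,0,0.001,0,0,0]
    - [-1,0,0,0,0,0,0]

```text
clock: 30.2
tcp_pos: [0.5012, -0.3392, -0.0175]
orientation: [0.0, 0.998, -0.056, 0.0]
wrist_force: [-4.9, 3.1, 12.4]
finger_gap: 0.0486
```

Tips touch the mat with the arm about 5 mm above it. I'll back off the preload, release and rise.

carry_out:
  steps:
    - [-1,0,0,-0.0015,0,0,0]
    - [-1,0,0,0,0,0,0]
    - [0.5,0,0,0,0,0,0]
    - [0.5,0,0,0,0,0,0]
    - [0.5,0,0,0,0,0,0]
    - [0.5,0,0,-0.01,0,0,0]
    - [0.5,0,0,-0.03,0,0,0]
    - [0.5,0,0,-0.05,0,0,0]
    - [0.5,0,0,-0.05,0,0,0]
    - [0.5,0.03,0,-0.05,0,0,0]

```text
clock: 31.45
tcp_pos: [0.5296, -0.3422, 0.1747]
orientation: [0.0, 0.998, -0.057, -0.0]
wrist_force: [1.3, -0.9, 0.4]
finger_gap: 0.0639
```

```bash
python3 - <<'E'
from h import *
plan(.3,.0,.25)
s=snap('scene','pics/s11.png'); s0=cv2.imread('pics/scene0.png').astype(int); im=cv2.imread('pics/s11.png')
# changed blobs in scene
d=(np.abs(im.astype(int)-s0).max(2)>45).astype(np.uint8); d=cv2.morphologyEx(d,cv2.MORPH_OPEN,np.ones((3,3)))
for k in cv2.findContours(d,0,2)[0]:
    if cv2.contourArea(k)>15: print('changed',cv2.boundingRect(k),cv2.contourArea(k))
E
```

```text
psi -6.56 shift mm [-267.2 -313.7  -75.3] turn rad 0.0 q [ 1.000e-04  9.984e-01 -5.720e-02 -2.000e-04] F [ 1.32 -0.87  0.4 ]
changed (132, 267, 8, 5) 26.0
changed (152, 260, 10, 5) 28.5
changed (116, 251, 9, 15) 71.5
changed (88, 250, 12, 18) 117.0
changed (258, 241, 45, 21) 669.5
changed (310, 238, 26, 19) 293.5
changed (120, 226, 9, 23) 109.5
changed (131, 224, 10, 39) 259.5
changed (329, 223, 72, 31) 821.5
changed (142, 222, 10, 25) 183.5
changed (153, 220, 10, 27) 187.5
changed (164, 219, 10, 17) 118.0
changed (174, 217, 6, 11) 38.0
changed (444, 193, 7, 12) 42.0
changed (175, 174, 21, 16) 151.0
changed (69, 160, 39, 33) 590.0
changed (64, 132, 10, 16) 66.5
changed (227, 119, 9, 16) 94.0
changed (302, 113, 8, 15) 58.0
changed (274, 82, 13, 14) 85.5
changed (42, 79, 44, 13) 338.5
changed (297, 78, 22, 23) 104.0
changed (264, 78, 7, 5) 22.0
changed (299, 76, 7, 5) 19.0
changed (269, 58, 7, 9) 28.0
changed (321, 54, 30, 30) 566.0
changed (284, 53, 7, 6) 24.5
changed (294, 45, 24, 16) 97.0
changed (345, 33, 17, 21) 227.0
changed (215, 28, 22, 32) 362.5
changed (300, 0, 14, 34) 105.5
changed (219, 0, 75, 53) 1882.0
changed (0, 0, 89, 80) 5557.0
```

Nothing changed at the stopper, bottle or beaker pixels. I'll move the arm aside and check the fork and spacer from the top by masks.

carry_out:
  steps:
    - [0.5,0,0,-0.05,0,0,0]
    - [0.5,-0.0194,-0.0372,0,0,0,0]
    - [0.5,-0.0194,-0.0372,0,0,0,0]
    - [0.5,-0.0194,-0.0372,0,0,0,0]
    - [0.5,-0.0194,-0.0372,0,0,0,0]
    - [0.5,-0.0194,-0.0372,0,0,0,0]
    - [0.5,-0.0194,-0.0372,0,0,0,0]
    - [0.5,-0.0194,-0.0372,0,0,0,0]
    - [0.5,-0.0194,-0.0372,0,0,0,0]
    - [0.5,-0.0194,-0.0372,0,0,0,0]
    - [0.5,-0.0194,-0.0372,0,0,0,0]
    - [0.5,0,0,0,0,0,0]

```text
clock: 33.0
tcp_pos: [0.3788, 0.051, 0.2227]
orientation: [-0.0, 0.999, -0.054, 0.0]
wrist_force: [0.7, -1.6, 0.6]
finger_gap: 0.0642
```

```bash
python3 - <<'E'
from h import *
c=snap('top','pics/t12.png'); im=cv2.imread('pics/t12.png').astype(int); i0=cv2.imread('pics/top0.png').astype(int)
def biggest(m,off):
    k=max(cv2.findContours(m.astype(np.uint8),0,2)[0],key=cv2.contourArea)+np.array(off); return k
# fork on mat: pinkish (R>G) vs greenish mat
sub=im[225:365,420:550]; pk=(sub[...,2]-sub[...,1]>3)&(sub.max(2)>110)
pk=cv2.morphologyEx(pk.astype(np.uint8),cv2.MORPH_CLOSE,np.ones((3,3)))
k=biggest(pk,[420,225]); r=cv2.minAreaRect(k); print('fork',r,cv2.contourArea(k))
P=[ray(c,*q,.012)[:2] for q in cv2.boxPoints(r)]; print('centre',np.mean(P,0).round(4),'sides',np.linalg.norm(P[0]-P[1]).round(4),np.linalg.norm(P[1]-P[2]).round(4))
for dy in range(225,365,6): print(''.join('#' if pk[dy-225,x] else '.' for x in range(0,130,3)))
# spacer: darker than deck, in tray
sub=im[235:300,300:388].max(2); dk=cv2.morphologyEx(((sub>45)&(sub<130)).astype(np.uint8),cv2.MORPH_OPEN,np.ones((3,3)))
k=biggest(dk,[300,235]); r=cv2.minAreaRect(k); P=[ray(c,*q,.020)[:2] for q in cv2.boxPoints(r)]
th=np.radians(83.5);R=np.array([[np.cos(th),-np.sin(th)],[np.sin(th),np.cos(th)]])
print('spacer base-frame corners mm',[((R.T@(p-[.575,.0567]))*1e3).round(0).tolist() for p in P])
d=(np.abs(im-i0).max(2)>45).astype(np.uint8); d=cv2.morphologyEx(d,cv2.MORPH_OPEN,np.ones((3,3)))
for k in cv2.findContours(d,0,2)[0]:
    if cv2.contourArea(k)>12: print('chg',cv2.boundingRect(k),end=' ')
print(np.round(env.get_state()['tcp_pos'],3))
E
```

```text
fork ((487.2969970703125, 294.02972412109375), (77.41389465332031, 26.069976806640625), 5.7105937004089355) 1689.5
centre [ 0.5036 -0.34  ] sides 0.0516 0.1545
............................................
............................................
............................................
............................................
............................................
............................................
............................................
............................................
............................................
..........#####.............................
.............#######################........
...............###########.....#####........
..........###..###########.....#####........
...........################....####.........
..............................#####.........
............................................
............................................
............................................
............................................
............................................
............................................
............................................
............................................
............................................
spacer base-frame corners mm [[-73.0, -12.0], [-153.0, -20.0], [-157.0, 19.0], [-76.0, 27.0]]
chg (183, 448, 40, 32) chg (217, 400, 123, 80) chg (264, 379, 36, 16) chg (284, 351, 9, 24) chg (151, 312, 6, 8) chg (462, 298, 4, 6) chg (494, 286, 3, 10) chg (515, 284, 7, 26) chg (482, 281, 6, 26) chg (471, 280, 6, 26) chg (289, 259, 6, 4) chg (324, 256, 42, 22) chg (291, 253, 24, 22) chg (279, 252, 10, 4) chg (229, 243, 52, 31) [0.38  0.05  0.223]
```

The fork lies at the mat's middle to within about 3 mm, with a full 154 × 52 mm outline. The spacer is inside the tray and the surroundings are unchanged. Handing in.

```bash
python3 -c "
from workcell import env
print(env.hand_in())"
```

```text
the job is handed in; nothing more can be done
None
```

I stripped the clamp in the order asked and handed the job in at about 33 s on the robot clock.

- **Nut:** I turned it about 31° anticlockwise, and it lifted free on the second pull. It stands upright near the middle of the dish, as a later top view showed.
- **Spacer:** I slid it level off the stud by its ear, lowered it onto the deck and released it. It lies inside the front tray, measured from about x = -73 to -157 mm. The mask put it about 6° askew, possibly because of shadow.
- **Fork arm:** I lifted it off the stud and laid it on the mat, centred to within about 3 mm. Its outline measured 154 × 52 mm, consistent with lying flat. I never turned it over.
- **Nearby things:** comparing pictures from before and after showed no change at the beaker, the weighing bottle or the stopper.

**Checks that failed or disagreed:**
- **Finger height:** the fingertips stood about 19 mm above the reported TCP height, not 19 mm below it as described. My first closings on the nut's bar caught nothing, so I found the grip depth in small steps.
- **Fork drop:** the fingertips touched the mat first, so the fork dropped about 5 to 7 mm on release.
- **Final pictures:** the 12-picture limit came before the last placing, so I checked the fork's final pose, the spacer's outline and the nearby things only by masks and picture differences.

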